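Close a bench-centre tailstock onto a shaft and clamp it

TASK

A shaft lies on the two V rests of the bench centre, with the tailstock clamped some way back from it. Slacken the tailstock's clamp knob and slide the tailstock up, pressing gently and never ramming, until both centres are home in the shaft's ends with no end play left; then tighten the knob firmly so that the tailstock stays locked there. Keep the shaft on its rests and leave the other things on the table where they are.

Things in the scene. Friction and masses are not known exactly. Their poses are not given: they have to be found in the camera images.
- bench: Grey bench centre fixed to the table: bed 480 mm long, 80 mm wide (feet 120), its steel top 50 mm up. Origin on the table under the bed's centre line; y along the bed towards the fixed headstock (bed from y = -250 to +230 mm), z up. Both centres lie on a line 115 mm up, above the origin's y axis. Two pale V rests at y = 20 and 100 mm carry the shaft at that height.
- head_tip (a point): Tip of the fixed headstock's steel 60-degree cone centre, at y = +130 mm on the bed, 115 mm up, pointing to the bed's -y. Same axes as the bench.
- tailstock (a joint): Slide of the grey tailstock along the bed in m: 0 = fully back (found at 0 to 0.03), growing towards the headstock (bed's +y), end of travel 0.115. With the shaft home on both centres it reads about 0.072. Slack, it slides with about 2 N; clamped, it holds against 25 N.
- tail_tip (a point): Tip of the tailstock's steel 60-degree cone centre (19 mm across its base), pointing to the bed's +y, 115 mm up. The tailstock's tower, 50 mm wide, its top 140 mm above the table, stands 33 to 73 mm behind the tip; behind it a low heel, top 78 mm above the table, carries the clamp knob.
- clamp (a joint): Clamp knob angle in rad about the vertical: grows clockwise seen from above, which tightens. Stops at 0 (fully slack) and 1.5 (hard tight). It begins to grip the bed at about 0.75: below 0.5 surely slack, above 1.1 firmly locked. Found at 1.15 to 1.35. It stays where it is left and takes up to about 0.3 N m to turn.
- clamp_grip (a point): Centre of the clamp knob's grip: a black T-bar, red at one end, 58 mm long (this point's x), 16 mm thick (its y: pinch it so from above), 32 mm tall, on a 16 mm stem. On the knob's vertical axis, 111 mm above the table (bar 95 to 127 mm), 123 mm behind the tail tip, 50 mm behind the tower. At 1.25 rad the bar lies along the bed. Moves with the tailstock.
- shaft: Loose steel shaft, 150 mm long, 0.5 to 0.7 kg, 26 mm thick with a 44 mm flange and 22 mm ends. Origin at its middle on its axis; y is its axis, towards the headstock. Each end face has a centre hole 10 mm wide, 14 mm deep; a cone that is home stands about 9 mm inside. Pushing it along the rests takes 3 to 7 N; it starts 4 to 16 mm short of the headstock centre's home.
- shaft_tail_end (a point): Middle of the shaft's end face nearest the tailstock (mouth of the centre hole); y is the shaft's axis towards the headstock.
- shaft_head_end (a point): Middle of the shaft's end face nearest the headstock (mouth of the centre hole); y is the shaft's axis towards the headstock.
- indicator: Bystander: dial indicator on a magnetic stand, grey base 50 x 60 x 55 mm, post to 220 mm, arm with a 58 mm dial, on the far side of the bench. Origin under the base.
- micrometer: Bystander: outside micrometer lying flat on the far side of the bench, about 130 mm long, 16 mm tall. Origin beside its frame, on the table.
- v_block: Bystander: dark steel V block 60 x 45 x 46 mm on the robot's side of the bench. Origin under its centre.
- ring_gauge: Bystander: plain steel ring gauge, 58 mm across, 18 mm tall, on the robot's side of the bench. Origin under its centre.
- oil_bottle: Bystander: small amber oil bottle, 44 mm across, 110 mm tall, beyond the tailstock end of the bench. Origin under its centre.
There are look-alikes about, which are no part of the job. What is shaped like the shaft but black, green or red is not meant.

How it is judged (in metres and radians):
On the way, in this order (a step that is already met when the one before it is completed fails the run):
1. the clamp knob is slackened (below 0.5 rad) (value of joint clamp below 0.5 rad), for 0.2 s.
2. both centres are home in the shaft's ends (tips at least 7.5 mm inside) (y of tail_tip in the frame of shaft_tail_end above 0.0075 m and y of head_tip in the frame of shaft_head_end below -0.0075 m), for 0.2 s.
At the end, for the whole second after the job is handed in: Clamp knob tightened past 1.05 rad; both cone tips at least 7.5 mm inside the shaft's centre holes (home is about 9), the shaft in line with the bed within 0.03 rad; tailstock and shaft at rest (all of step 2 and value of joint clamp above 1.05 rad and horizontal distance between tail_tip and shaft_tail_end below 0.013 m and angle between the y axis of shaft and the y axis of bench, either way round below 0.03 rad and linear speed of shaft below 0.01 m/s and velocity of joint tailstock between -0.005 and 0.005 m/s); the robot touches nothing.
It fails at once if the tailstock is rammed into the shaft (over 45 N) (contact force between tailstock and shaft above 45 N).
It fails at once if the shaft is lifted or knocked off its rests (z of shaft in the frame of bench above 0.125 m or z of shaft in the frame of bench below 0.105 m).
It fails at once if another thing on the table is disturbed (moved over 15 mm) (distance of any of indicator, micrometer, v_block, ring_gauge, oil_bottle from where it was at the start of the episode above 0.015 m).
It also fails if it takes over 40 s, if anything falls off the work surface, if the arm or the gripper's body presses on something with over 40 N, if the wrist force passes 120 N, or if a joint passes its speed limit or range.

ROBOT

A 6-joint arm with a two-finger parallel gripper is mounted at the origin on the work surface. World frame = base frame: x ahead of the robot, y to its left, z up, the work surface at z = 0. Lengths are in mm, angles in rad, forces in N, time in s.
With the tool pointing down it reaches from about 350 to 775 mm from the base axis. Payload 7.3 kg.
Tool frame: the origin (TCP) lies midway between the tips of the shut fingers; the grasp point (between the pads) lies 19 mm behind it; z points along the fingers, y is the line along which they close (so a half turn about z gives the same grasp; the last joint's range is limited). The gripper opens to 92 mm and grips with 3 to 60 N. Pads are 19 mm wide; open, the fingers measure 130 mm over their backs; the gripper's body (75 mm by 190 mm) begins 47 mm behind the grasp point.
Start: joints at [-1.303, 0.342, 1.524, -0, 1.275, -0.146], TCP at [211.122, -480.7, 226.741] pointing down, gripper open.
Joint ranges: [-2.53, 2.53], [-0.77, 2.02], [0.04, 2.7], [-1, 4.14], [0.28, 2.66], [-3.11, 3.11]. Speed limits (rad/s): [2.57, 2.57, 3.14, 3.14, 3.14, 3.14].

INTERFACE

Orientations are given as [roll, pitch, yaw] about the fixed x, y, z axes, in that order (R = Rz(yaw) Ry(pitch) Rx(roll)).
In Python, from plant import bot gives the robot as it stands.
- The arm moves only by the tool servo_tool, never from a script. Its argument "deltas" is a list of rows, each a list of 2 entries, a list of its own where there are three numbers: the shift along the tool's x, y, z in m, then the turn, a rotation vector about the tool's x, y, z in degrees. A call has 1 to 20 rows; each row shifts and turns the commanded pose from where the row before left it, along the tool's axes as they then stand; what a row does not reach is not made up. A row lasts 1/8 s, in which the tool goes at most 62.5 mm and 10.7 degrees, less where a joint would pass 70% of its speed; a pose out of reach is approached as far as the arm can. A call with a gripper value outside its range is refused whole. "fingers" is the opening, from 0 (shut) to 1 (fully open), set as the call begins (left out, the last holds). The fingers move at their own pace and stop on an object; the grip force is fixed at half the most. Time passes only in rows, so rows that do not move let the fingers close. It gives the time, the measured TCP pose, the force, the opening and the grip force at its end, in the units of the state.
- bot.get_obs(): the state, without advancing time (a new reading comes with each control period).
- bot.capture(name): name is "side" or "top" or "wrist"; returns the picture (384x512x3 uint8, red, green, blue); there is no depth.
- bot.camera_model(name): a dict with "mtx" (3x3 intrinsics, pixels), "xyz" and "rotation" of the camera in the world. Camera axes: x right, y down, z forward; pixel columns grow to the right and rows downward; lengths in mm; the calibration is good to about 2 mm. A picture is of the moment at which its call begins: read the wrist's pose just before it. camera_model takes no time and is no camera call; for the wrist camera it gives the pose at the moment of the call.
- bot.close_job(): hands the job in; it is judged then, once.
The state is a dict: "time": time; "joint_positions": joint angles; "dq": joint speeds; "tau": joint torques, N m; "tool_pos": TCP position; "tcp_rot": TCP orientation; "contact_force": force on the tool from outside, world axes, zero at the start; "moment": the same for the moment, N m; "grip_width": finger opening in mm; "finger_force": force on a finger pad.
Only numpy, scipy, OpenCV 4.12 (cv2) and the standard library are available. Lean on these libraries where they do the work, as an engineer would, in place of code of your own. Each camera call takes 0.05 s, during which the arm holds its last target. There are 200 camera calls.

## Working session

There is one attempt and no reset: what is moved stays moved. The work goes in short steps, Python scripts to look and compute and a tool call to move; the robot and the scene stay as the last step left them, time stands still between calls to the robot, and variables do not carry over. Pictures are saved under pics/ and viewed, at most 10 in all, crops included, and the job is handed in when it is done.

Besides the shell and the picture viewer there is one more tool, called after "Call:" as a command line: name --argument value ..., lists and objects as JSON in quotes. servo_tool: Moves the arm, as the interface text tells. Its arguments: {"type":"object","properties":{"deltas":{"type":"array"},"fingers":{"type":"number"}},"required":["deltas"]}

```bash
mkdir -p pics
python3 - <<'E'
from plant import bot
import cv2
o=bot.get_obs();print(o['time'],o['tool_pos'],o['tcp_rot'],o['contact_force'],o['grip_width'])
for n in('top','side'):
    cv2.imwrite(f'pics/{n}0.png',bot.capture(n)[:,:,::-1]);m=bot.camera_model(n);print(n,m)
E
```

```text
0.0 [ 210.98584748 -480.28931942  226.03737637] [-3.14005134e+00 -2.07280500e-04  4.13778746e-01] [-0.19717204  0.1091418  -0.68450535] 92.03379000019096
top {'mtx': array([[412.11288417,   0.        , 244.82091275],
       [  0.        , 412.11288417, 194.59091006],
       [  0.        ,   0.        ,   1.        ]]), 'xyz': array([ 372.04758373,   38.12534072, 1311.21577842]), 'rotation': array([-2.97419421, -0.01183034, -1.59305819])}
side {'mtx': array([[360.06973399,   0.        , 258.70225645],
       [  0.        , 360.06973399, 193.55029395],
       [  0.        ,   0.        ,   1.        ]]), 'xyz': array([136.20785914, 703.97468063, 792.8193143 ]), 'rotation': array([-2.28995044, -0.01730429, -2.58517636])}
```

View pics/top0.png

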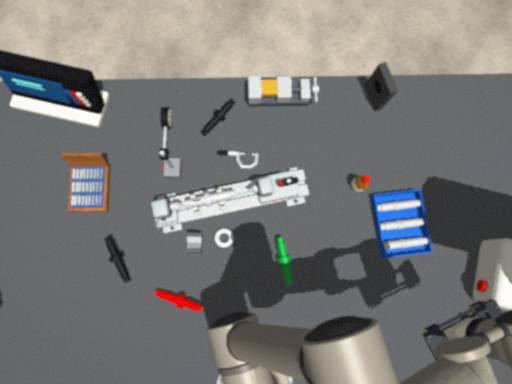

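View pics/side0.png

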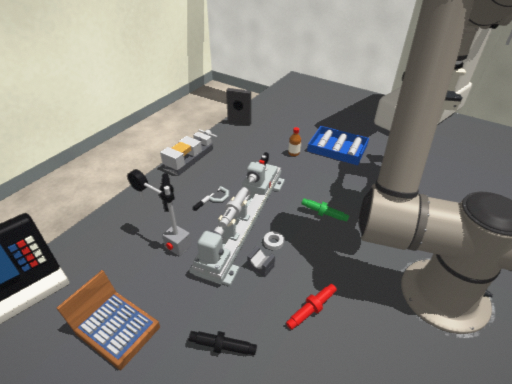

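The top view shows the bench from about (155,210), the headstock, to (305,185), the tail end. The knob is near (288,182), with its red end to the left. Next I'll zoom in.

```bash
cat > h.py <<'E'
from plant import bot
import cv2, numpy as np
from scipy.spatial.transform import Rotation as R
def onplane(n,px,z,m=None):
    m=m or bot.camera_model(n)
    Rm=np.array(m['rotation']); Rm=R.from_euler('xyz',Rm).as_matrix() if Rm.size==3 else Rm
    p=np.c_[np.atleast_2d(px).astype(float),np.ones(len(np.atleast_2d(px)))]
    d=p@np.linalg.inv(m['mtx']).T@Rm.T
    return m['xyz']+d*((z-m['xyz'][2])/d[:,2])[:,None]
def proj(n,P,m=None):
    m=m or bot.camera_model(n)
    Rm=R.from_euler('xyz',m['rotation']).as_matrix()
    q=(np.atleast_2d(P)-m['xyz'])@Rm@np.array(m['mtx']).T
    return q[:,:2]/q[:,2:]
E
python3 - <<'E'
from h import *
im=cv2.imread('pics/top0.png')[160:240,145:315]
cv2.imwrite('pics/top0c.png',cv2.resize(im,None,fx=4.7,fy=4.7,interpolation=cv2.INTER_CUBIC))
print(onplane('top',[[155,203],[305,172],[288,182],[160,228],[308,203]],50).round())
E
```

```text
[[ 564.  296.   50.]
 [ 653. -172.   50.]
 [ 622. -117.   50.]
 [ 487.  280.   50.]
 [ 554. -177.   50.]]
```

View pics/top0c.png

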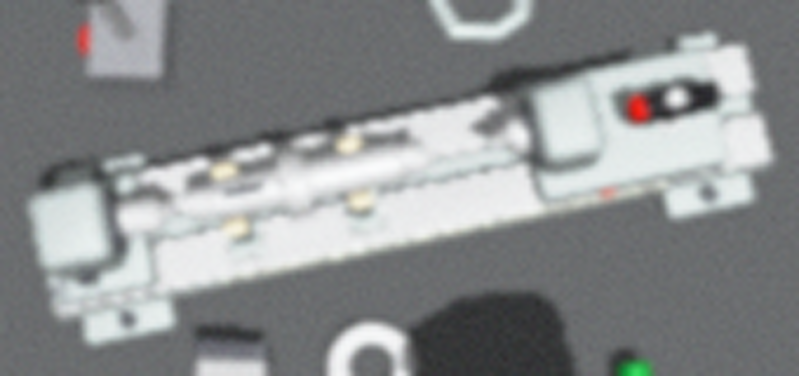

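Run:
```python
from h import *
f=lambda p,z:onplane('top',np.array(p)/4.7+[145,160],z)
k=f([[625,107],[718,95],[672,101]],127);print('knob',k.round(1),np.linalg.norm(k[0]-k[1]))
t=f([[530,85],[592,80],[605,155],[540,165],[567,121]],140);print('tower',t.round(1))
v=f([[230,200],[355.5,173]],115);print('v',v.round(1),np.linalg.norm(v[0]-v[1]))
h=f([[72,222]],140);print('head',h.round(1))
for a,b in((t[4],h[0]),(v[1],v[0]),(t[4],v[0]),(k[2],t[4])): d=b-a;print(np.degrees(np.arctan2(d[1],d[0])).round(2),np.linalg.norm(d[:2]).round(1))
d=k[0]-k[1];print('bar',np.degrees(np.arctan2(d[1],d[0])))
m=bot.camera_model('wrist');o=bot.get_obs();Rt=R.from_euler('xyz',o['tcp_rot']);print('wristcam in tool',Rt.inv().apply(m['xyz']-o['tool_pos']),(Rt.inv()*R.from_euler('xyz',m['rotation'])).as_euler('xyz'))
print(m['mtx'][0])
print(Rt.as_matrix().round(3))
```

```text
knob [[ 605.   -78.3  127. ]
 [ 611.5 -136.7  127. ]
 [ 608.2 -107.8  127. ]] 58.781050952078
tower [[617.4 -18.8 140. ]
 [619.8 -57.2 140. ]
 [572.6 -63.7 140. ]
 [567.2 -23.6 140. ]
 [594.4 -41.  140. ]]
v [[553.2 169.1 115. ]
 [568.7  90.7 115. ]] 79.8981839684543
head [[537.8 262.4 140. ]]
100.55 308.6
101.16 79.9
101.09 214.0
101.71 68.3
bar 96.32744756142358
wristcam in tool [  67.48672345    0.59964609 -158.51864261] [-2.52394665e-01  1.22892258e-04  1.57006998e+00]
[330.05234963   0.         253.44691289]
[[ 0.916  0.402 -0.   ]
 [ 0.402 -0.916  0.001]
 [ 0.    -0.001 -1.   ]]
```

Measured from the top view:

| Quantity | Measured | Expected |
|---|---|---|
| Bed direction | 101° | – |
| Knob position | (608, -108) | – |
| Bar length | 58.8 mm | 58 mm |
| V rest spacing | 79.9 mm | 80 mm |
| Bar angle | 96° | gives clamp ≈ 1.33 |

These agree with the given sizes, so I'll move above the knob.

Call:
servo_tool --deltas '[[[0.025,-0.009,0],[0,0,0]],[[0.05,-0.018,0],[0,0,0]],[[0.055,-0.019,0],[0,0,0]],[[0.055,-0.019,0],[0,0,0]],[[0.055,-0.019,0],[0,0,0]],[[0.055,-0.019,0],[0,0,0]],[[0.055,-0.02,0],[0,0,0]],[[0.055,-0.02,0],[0,0,0]],[[0.055,-0.019,0],[0,0,0]],[[0.035,-0.013,0],[0,0,0]],[[0.018,-0.006,0],[0,0,0]],[[0,0,0],[0,0,-10.4]],[[0,0,0],[0,0,-10.4]],[[0,0,0],[0,0,-10.4]],[[0,0,0],[0,0,-10.4]],[[0,0,0],[0,0,-10.4]],[[0,0,0],[0,0,-10.4]],[[0,0,0],[0,0,-10.4]],[[0,0,0],[0,0,0]]]' --fingers 1

```text
time: 2.48
tool_pos: [607.6, -109.5, 226.6]
tcp_rot: [-3.141, 0.0, 1.682]
contact_force: [0.8, -0.1, -0.4]
grip_width: 92.2
finger_force: 0.0
```

Run:
```python
from h import *
o=bot.get_obs();print(o['time'],o['tool_pos'],o['tcp_rot'],o['joint_positions'].round(2) if hasattr(o['joint_positions'],'round') else o['joint_positions'],o['contact_force'])
m=bot.camera_model('wrist');im=bot.capture('wrist')[:,:,::-1].copy();cv2.imwrite('pics/w1.png',im)
np.save('w1.npy',np.r_[m['xyz'],m['rotation']])
print(proj('wrist',[[608.2,-107.8,127],[605,-78.3,127],[611.5,-136.7,127],[594.4,-41,140]],m))
```

```text
2.475 [ 607.57194732 -109.52931553  226.57917147] [-3.14096302e+00  1.26320706e-04  1.68171507e+00] [-0.3   0.51  1.25 -0.    1.38 -0.41] [ 0.8040714  -0.09994177 -0.36322446]
[[253.51310084 190.45986445]
 [253.65120629 153.74577593]
 [253.58312903 224.51301218]
 [244.77047988 102.97232359]]
```

View pics/w1.png

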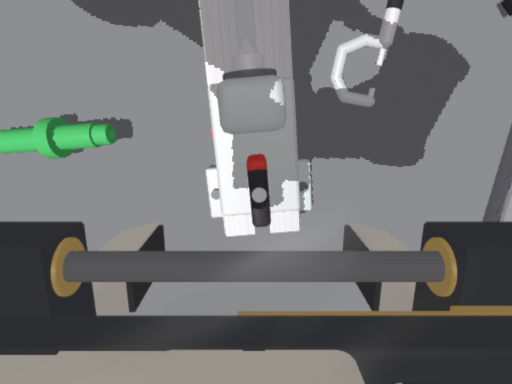

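The wrist view shows the bar from the red end at (257,157) to the black end at (261,226), with its centre near (259,194) and the tower at (252,105).

Run:
```python
from h import *
w=np.load('w1.npy');m=dict(bot.camera_model('wrist'));m['xyz']=w[:3];m['rotation']=w[3:]
P=onplane('wrist',[[257,157],[261,226],[259,194.5],[252,80],[218,108],[285,104]],127,m);print(P.round(1),np.linalg.norm(P[0]-P[1]))
T=onplane('wrist',[[219,85],[284,82],[251.5,83]],140,m);print(T.round(1))
im=cv2.imread('pics/w1.png');hsv=cv2.cvtColor(im,cv2.COLOR_BGR2HSV)[140:235,240:280]
mask=((hsv[...,2]<45)|((hsv[...,1]>150)&(hsv[...,2]>80)&((hsv[...,0]<8)|(hsv[...,0]>172)))).astype('uint8')
n,l,s,c=cv2.connectedComponentsWithStats(mask);i=1+s[1:,4].argmax();ys,xs=np.where(l==i)
r=cv2.minAreaRect(np.c_[xs+240,ys+140].astype('float32'));print(r)
B=cv2.boxPoints(r);Q=onplane('wrist',B,127,m);print(Q.round(1),Q.mean(0))
```

```text
[[ 607.9  -80.6  127. ]
 [ 617.8 -137.3  127. ]
 [ 613.  -110.7  127. ]
 [ 597.7  -23.9  127. ]
 [ 574.3  -46.8  127. ]
 [ 624.3  -38.2  127. ]] 57.608828977274136
[[575.  -30.8 140. ]
 [620.4 -23.7 140. ]
 [597.7 -26.9 140. ]]
((256.6573486328125, 173.20303344726562), (36.97721862792969, 18.524232864379883), 85.91438293457031)
[[ 599.3  -80.3  127. ]
 [ 613.5  -77.6  127. ]
 [ 619.2 -107.   127. ]
 [ 604.5 -109.8  127. ]] [609.14322117 -93.66299585 127.        ]
```

The wrist gives the bar centre as about (612.5, -109.5) and its angle as about 100°. Only x disagrees with the top view, by about 4 mm. I'll take x = 611 and descend.

Call:
servo_tool --deltas '[[[0,0.0035,0.01],[0,0,-3.6]],[[0,0,0.025],[0,0,0]],[[0,0,0.03],[0,0,0]],[[0,0,0.03],[0,0,0]],[[0,0,0.02],[0,0,0]],[[0,0,0.012],[0,0,0]],[[0,0,0.006],[0,0,0]],[[0,0,0],[0,0,0]]]' --fingers 0.6

```text
time: 3.52
tool_pos: [611.6, -108.4, 93.9]
tcp_rot: [3.141, 0.0, 1.746]
contact_force: [-0.6, -0.5, -0.4]
grip_width: 55.5
finger_force: 0.0
```

Call:
servo_tool --deltas '[[[0,0,0],[0,0,0]],[[0,0,0],[0,0,0]],[[0,0,0],[0,0,0]],[[0,0,0],[0,0,0]],[[0,0,0],[0,0,0]]]' --fingers 0

```text
time: 4.15
tool_pos: [611.6, -108.3, 93.8]
tcp_rot: [3.141, 0.0, 1.748]
contact_force: [-0.5, -0.0, 0.9]
grip_width: 16.2
finger_force: 29.9
```

Call:
servo_tool --deltas '[[[0,0,0],[0,0,-4]],[[0,0,0],[0,0,-7]],[[0,0,0],[0,0,-7]],[[0,0,0],[0,0,-7]],[[0,0,0],[0,0,-7]],[[0,0,0],[0,0,-7]],[[0,0,0],[0,0,-7]],[[0,0,0],[0,0,-7]],[[0,0,0],[0,0,-4]],[[0,0,0],[0,0,0]],[[0,0,0],[0,0,0]]]'

```text
time: 5.52
tool_pos: [610.3, -109.2, 93.9]
tcp_rot: [-3.139, -0.002, 2.742]
contact_force: [-6.9, -3.2, 4.0]
grip_width: 15.9
finger_force: 29.9
```

Run:
```python
from h import *
o=bot.get_obs();print(o['tcp_rot'],o['contact_force'],o['moment'],o['joint_positions'])
```

```text
[-3.13946116e+00 -1.94164829e-03  2.74219459e+00] [-6.94137163 -3.19430877  4.02866359] [-0.37794779  0.64684279  0.20807493] [-0.29958325  0.63790274  1.41609571 -0.00217415  1.08973956 -1.46997549]
```

Call:
servo_tool --deltas '[[[0.0006,0.0008,0],[0,0,0]],[[0.0011,0.0017,0],[0,0,0]],[[0.0014,0.0021,0],[0,0,0]],[[0.0014,0.0021,0],[0,0,0]],[[0.0014,0.0021,0],[0,0,0]],[[0.0014,0.0021,0],[0,0,0]],[[0.0011,0.0017,0],[0,0,0]],[[0.0006,0.0008,0],[0,0,0]],[[0,0,0],[0,0,0]]]'

```text
time: 6.65
tool_pos: [607.1, -93.1, 93.9]
tcp_rot: [-3.14, -0.002, 2.742]
contact_force: [-6.1, -2.8, 4.0]
grip_width: 16.0
finger_force: 29.9
```

The tailstock is sliding freely along 101°, so I'll go on slowly.

Call:
servo_tool --deltas '[[[0.0006,0.0008,0],[0,0,0]],[[0.0006,0.0008,0],[0,0,0]],[[0.0006,0.0008,0],[0,0,0]],[[0.0006,0.0008,0],[0,0,0]],[[0.0006,0.0008,0],[0,0,0]],[[0.0006,0.0008,0],[0,0,0]],[[0.0006,0.0008,0],[0,0,0]],[[0.0006,0.0008,0],[0,0,0]],[[0.0006,0.0008,0],[0,0,0]],[[0.0006,0.0008,0],[0,0,0]],[[0,0,0],[0,0,0]]]'

```text
time: 8.02
tool_pos: [605.1, -83.3, 93.9]
tcp_rot: [-3.14, -0.001, 2.742]
contact_force: [-4.1, -2.2, 3.6]
grip_width: 15.7
finger_force: 29.9
```

```bash
cat > s.py <<'E'
from h import *
o=bot.get_obs();u=np.array([-.191,.982,0]);p=np.array(o['tool_pos']);f=np.array(o['contact_force'])
print('t',o['time'],'along',(p-[610.3,-109.2,0])@u,'lat',(p-[610.3,-109.2,0])@[.982,.191,0],'Falong',f@u,'F',f.round(1),'yaw',o['tcp_rot'][2],'M',np.round(o['moment'],2))
E
python3 s.py
```

```text
t 8.025 along 26.38454159817958 lat -0.1498566476458416 Falong -1.4022384841923863 F [-4.1 -2.2  3.6] yaw 2.7422743022119147 M [-0.36  0.53  0.15]
```

Call:
servo_tool --deltas '[[[0.0005,0.0007,0],[0,0,0]],[[0.0005,0.0007,0],[0,0,0]],[[0.0005,0.0007,0],[0,0,0]],[[0.0005,0.0007,0],[0,0,0]],[[0.0005,0.0007,0],[0,0,0]],[[0.0005,0.0007,0],[0,0,0]]]'

```text
time: 8.78
tool_pos: [604.1, -78.4, 93.9]
tcp_rot: [-3.14, -0.001, 2.742]
contact_force: [-2.7, -3.4, 3.3]
grip_width: 15.9
finger_force: 29.9
```

```bash
python3 s.py
```

```text
t 8.775 along 31.402542802261245 lat -0.18364073126765668 Falong -2.7830442160347584 F [-2.7 -3.4  3.3] yaw 2.742251781232544 M [-0.34  0.36  0.19]
```

Call:
servo_tool --deltas '[[[0.0005,0.0007,0],[0,0,0]],[[0.0005,0.0007,0],[0,0,0]],[[0.0005,0.0007,0],[0,0,0]],[[0.0005,0.0007,0],[0,0,0]]]'

```text
time: 9.28
tool_pos: [603.5, -75.0, 93.9]
tcp_rot: [-3.14, -0.001, 2.742]
contact_force: [-4.9, -3.2, 3.2]
grip_width: 15.6
finger_force: 29.9
```

```bash
python3 s.py
```

```text
t 9.275 along 34.91990490710994 lat -0.1699994988458906 Falong -2.163275335312659 F [-4.9 -3.2  3.2] yaw 2.742185062371021 M [-0.36  0.45  0.17]
```

Call:
servo_tool --deltas '[[[0.0005,0.0007,0],[0,0,0]],[[0.0005,0.0007,0],[0,0,0]],[[0.0005,0.0007,0],[0,0,0]],[[0.0005,0.0007,0],[0,0,0]]]'

```text
time: 9.78
tool_pos: [602.8, -71.6, 93.9]
tcp_rot: [-3.14, -0.001, 2.742]
contact_force: [-4.8, -2.8, 3.6]
grip_width: 15.7
finger_force: 29.9
```

```bash
python3 s.py
```

```text
t 9.775 along 38.387015307797256 lat -0.1803165144124348 Falong -1.794849181981 F [-4.8 -2.8  3.6] yaw 2.7422042003439184 M [-0.4   0.44  0.1 ]
```

Run:
```python
from h import *
a=bot.capture('top')[:,:,::-1][150:240,145:315];b=bot.capture('side')[:,:,::-1][140:290,180:300]
cv2.imwrite('pics/p2.png',np.vstack([cv2.resize(a,(510,270),interpolation=2),cv2.resize(b[30:140,:],(510,320)[:2],interpolation=2)]))
```

```text
(no output)
```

View pics/p2.png

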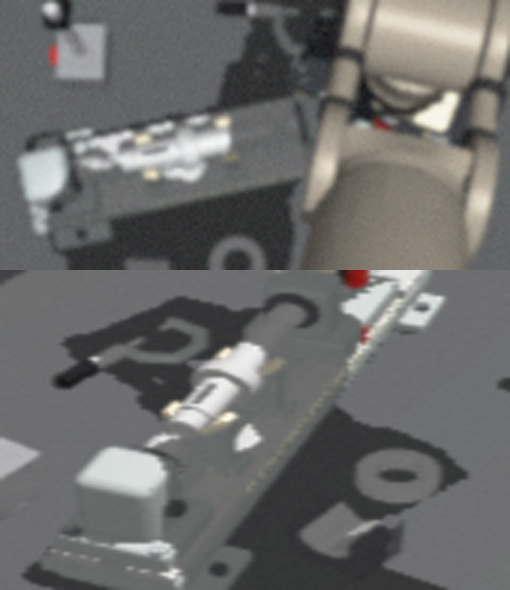

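The side view shows the tailstock centre right at the shaft's tail end, and the shaft on its rests. The start reads at most 0.03, so home needs at least 42 mm of travel. I'll keep going.

Call:
servo_tool --deltas '[[[0.0005,0.0007,0],[0,0,0]],[[0.0005,0.0007,0],[0,0,0]],[[0.0005,0.0007,0],[0,0,0]],[[0.0005,0.0007,0],[0,0,0]]]'

```text
time: 10.38
tool_pos: [602.1, -68.1, 93.9]
tcp_rot: [-3.14, -0.001, 2.742]
contact_force: [-3.6, -2.2, 3.9]
grip_width: 16.0
finger_force: 29.9
```

```bash
python3 s.py
```

```text
t 10.375 along 41.90509458568267 lat -0.18483169230911045 Falong -1.4874019640374863 F [-3.6 -2.2  3.9] yaw 2.742164372238127 M [-0.41  0.46  0.16]
```

Call:
servo_tool --deltas '[[[0.0005,0.0007,0],[0,0,0]],[[0.0005,0.0007,0],[0,0,0]],[[0.0005,0.0007,0],[0,0,0]],[[0.0005,0.0007,0],[0,0,0]]]'

```text
time: 10.88
tool_pos: [601.4, -64.7, 93.9]
tcp_rot: [-3.141, -0.001, 2.742]
contact_force: [-4.3, -2.8, 3.1]
grip_width: 15.6
finger_force: 29.9
```

```bash
python3 s.py
```

```text
t 10.875 along 45.35566529458127 lat -0.2183735672325735 Falong -1.9683949953309945 F [-4.3 -2.8  3.1] yaw 2.742187487651754 M [-0.47  0.45  0.12]
```

Run:
```python
from h import *
a=bot.capture('wrist')[:,:,::-1];b=bot.capture('side')[:,:,::-1][170:280,185:285]
b=cv2.convertScaleAbs(cv2.resize(b,None,fx=3.6,fy=3.6,interpolation=2),alpha=1.3)
a=cv2.resize(a,(528,396));cv2.imwrite('pics/p3.png',np.hstack([cv2.resize(a,(430,322)),b[:322,:360]]))
cv2.imwrite('pics/w3raw.png',a)
```

```text
(no output)
```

View pics/p3.png

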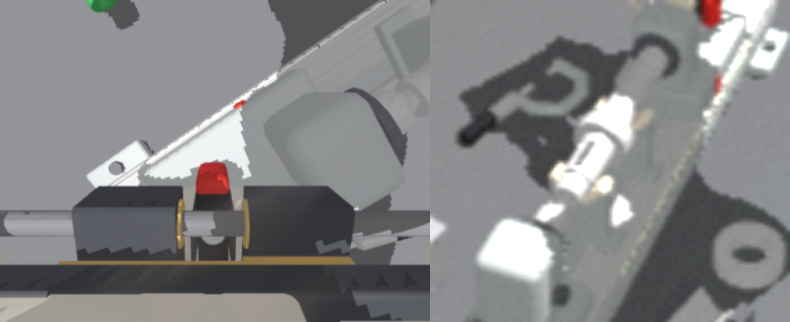

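The wrist view shows the knob well gripped. The side view shows the tail quill at the shaft and a gap still open at the headstock centre, so I'll continue.

Call:
servo_tool --deltas '[[[0.0005,0.0007,0],[0,0,0]],[[0.0005,0.0007,0],[0,0,0]],[[0.0005,0.0007,0],[0,0,0]],[[0.0005,0.0007,0],[0,0,0]]]'

```text
time: 11.48
tool_pos: [601.0, -62.4, 93.9]
tcp_rot: [-3.139, 0.001, 2.742]
contact_force: [-3.3, -7.8, 3.4]
grip_width: 15.9
finger_force: 29.9
```

```bash
python3 s.py
```

```text
t 11.475 along 47.70250201319241 lat -0.19342055546603198 Falong -7.027666988467155 F [-3.3 -7.8  3.4] yaw 2.7420321410328974 M [-1.01  0.36  0.13]
```

It has touched the shaft: 7 N, after 47.7 mm of travel. Now comes the 4–16 mm shaft push.

Call:
servo_tool --deltas '[[[0.0005,0.0007,0],[0,0,0]],[[0.0005,0.0007,0],[0,0,0]],[[0.0005,0.0007,0],[0,0,0]],[[0.0003,0.0004,0],[0,0,0]]]'

```text
time: 11.98
tool_pos: [600.4, -59.4, 93.9]
tcp_rot: [-3.14, 0.001, 2.742]
contact_force: [-2.7, -7.4, 2.7]
grip_width: 15.7
finger_force: 29.9
```

```bash
python3 s.py
```

```text
t 11.975 along 50.778415749721944 lat -0.19587862140579304 Falong -6.7461179341866835 F [-2.7 -7.4  2.7] yaw 2.7420089035300768 M [-1.04  0.3   0.11]
```

Call:
servo_tool --deltas '[[[0.0005,0.0007,0],[0,0,0]],[[0.0005,0.0007,0],[0,0,0]],[[0.0005,0.0007,0],[0,0,0]],[[0.0003,0.0004,0],[0,0,0]]]'

```text
time: 12.48
tool_pos: [599.8, -56.4, 93.9]
tcp_rot: [-3.14, 0.001, 2.742]
contact_force: [-3.2, -6.7, 1.2]
grip_width: 16.3
finger_force: 29.9
```

```bash
python3 s.py
```

```text
t 12.475 along 53.85691632253908 lat -0.21557121257892575 Falong -5.953708686012292 F [-3.2 -6.7  1.2] yaw 2.7419790511506217 M [-1.03  0.24  0.13]
```

Call:
servo_tool --deltas '[[[0.0005,0.0007,0],[0,0,0]],[[0.0005,0.0007,0],[0,0,0]],[[0.0005,0.0007,0],[0,0,0]]]'

```text
time: 12.85
tool_pos: [599.3, -53.9, 93.9]
tcp_rot: [-3.14, 0.001, 2.742]
contact_force: [-2.2, -6.1, 2.9]
grip_width: 15.9
finger_force: 29.9
```

```bash
python3 s.py
```

```text
t 12.85 along 56.39857760353244 lat -0.25236384570828996 Falong -5.559683434777696 F [-2.2 -6.1  2.9] yaw 2.7419771686658603 M [-0.98  0.23  0.14]
```

Call:
servo_tool --deltas '[[[0.0005,0.0007,0],[0,0,0]],[[0.0005,0.0007,0],[0,0,0]],[[0.0005,0.0007,0],[0,0,0]]]'

```text
time: 13.22
tool_pos: [598.8, -51.4, 93.9]
tcp_rot: [-3.14, 0.001, 2.742]
contact_force: [-2.3, -6.5, 1.7]
grip_width: 16.0
finger_force: 29.9
```

```bash
python3 s.py
```

```text
t 13.225 along 58.97143922899615 lat -0.24203136004288872 Falong -5.936532725482109 F [-2.3 -6.5  1.7] yaw 2.7419806207452675 M [-0.99  0.18  0.1 ]
```

Call:
servo_tool --deltas '[[[0.0005,0.0007,0],[0,0,0]],[[0.0005,0.0007,0],[0,0,0]],[[0.0005,0.0007,0],[0,0,0]]]'

```text
time: 13.6
tool_pos: [598.5, -50.0, 93.9]
tcp_rot: [-3.138, 0.003, 2.742]
contact_force: [-0.4, -13.2, 0.3]
grip_width: 16.1
finger_force: 29.9
```

```bash
python3 s.py
```

```text
t 13.6 along 60.370564916245016 lat -0.2603311516242197 Falong -12.916006931572841 F [ -0.4 -13.2   0.3] yaw 2.7419702652550297 M [-1.86  0.07  0.14]
```

Call:
servo_tool --deltas '[[[0.0004,0.0006,0],[0,0,0]],[[0.0003,0.0004,0],[0,0,0]],[[0,0,0],[0,0,0]],[[0,0,0],[0,0,0]]]'

```text
time: 14.1
tool_pos: [598.5, -49.7, 93.9]
tcp_rot: [-3.138, 0.004, 2.742]
contact_force: [-0.7, -14.5, 0.5]
grip_width: 15.9
finger_force: 29.9
```

```bash
python3 s.py
```

```text
t 14.1 along 60.67852296966149 lat -0.22018769968717855 Falong -14.086829717020585 F [ -0.7 -14.5   0.5] yaw 2.7416627692719207 M [-2.13 -0.01  0.16]
```

Call:
servo_tool --deltas '[[[0.0004,0.0006,0],[0,0,0]],[[0.0003,0.0004,0],[0,0,0]],[[0,0,0],[0,0,0]],[[0,0,0],[0,0,0]]]'

```text
time: 14.6
tool_pos: [598.4, -49.4, 93.9]
tcp_rot: [-3.137, 0.004, 2.741]
contact_force: [0.4, -17.4, -1.3]
grip_width: 16.0
finger_force: 29.9
```

```bash
python3 s.py
```

```text
t 14.6 along 60.959147725112054 lat -0.25299324935122947 Falong -17.12482055578419 F [  0.4 -17.4  -1.3] yaw 2.7414677435364467 M [-2.61 -0.    0.12]
```

It is home: the stiff stop came after 12.7 mm of shaft push, and I'm pressing with 17 N. Now I'll tighten clockwise by 64°.

Call:
servo_tool --deltas '[[[0,0,0],[0,0,4]],[[0,0,0],[0,0,7]],[[0,0,0],[0,0,7]],[[0,0,0],[0,0,7]],[[0,0,0],[0,0,7]],[[0,0,0],[0,0,7]],[[0,0,0],[0,0,7]],[[0,0,0],[0,0,7]],[[0,0,0],[0,0,7]],[[0,0,0],[0,0,4]],[[0,0,0],[0,0,0]],[[0,0,0],[0,0,0]]]'

```text
time: 16.1
tool_pos: [600.0, -48.3, 93.8]
tcp_rot: [3.136, 0.005, 1.624]
contact_force: [7.1, -14.4, -5.1]
grip_width: 15.9
finger_force: 29.9
```

```bash
python3 s.py
```

```text
t 16.1 along 61.717261046673435 lat 1.532328059150224 Falong -15.53854319223592 F [  7.1 -14.4  -5.1] yaw 1.6243881503377544 M [-1.98 -0.88  0.09]
```

Call:
servo_tool --deltas '[[[-0.001,0.0006,0],[0,0,0]],[[-0.001,0.0006,0],[0,0,0]],[[-0.0005,0,0],[0,0,0]],[[0,0,0],[0,0,0]]]'

```text
time: 16.6
tool_pos: [600.0, -48.5, 93.8]
tcp_rot: [3.139, 0.002, 1.625]
contact_force: [3.4, -5.1, -2.0]
grip_width: 16.0
finger_force: 29.9
```

```bash
python3 s.py
```

```text
t 16.6 along 61.61377961569099 lat 1.5251268745936333 Falong -5.677912960248724 F [ 3.4 -5.1 -2. ] yaw 1.624848453123147 M [-0.92 -0.47  0.11]
```

The tailstock stays put while the push is relaxed, so it is locked. I'll open and lift clear.

Call:
servo_tool --deltas '[[[-0.0005,0.0005,0],[0,0,0]],[[0,0,0],[0,0,0]],[[0,0,0],[0,0,0]],[[0,0,0],[0,0,0]]]' --fingers 0.5

```text
time: 17.1
tool_pos: [599.3, -47.7, 93.7]
tcp_rot: [-3.141, -0.0, 1.625]
contact_force: [-0.6, -0.5, 0.5]
grip_width: 45.7
finger_force: 0.0
```

Call:
servo_tool --deltas '[[[0,0,-0.01],[0,0,0]],[[0,0,-0.025],[0,0,0]],[[0,0,-0.04],[0,0,0]],[[0,0,-0.04],[0,0,0]],[[-0.01,0,-0.04],[0,0,0]],[[-0.03,0,-0.02],[0,0,0]],[[-0.03,0,0],[0,0,0]],[[0,0,0],[0,0,0]]]'

```text
time: 18.1
tool_pos: [603.1, -119.6, 269.5]
tcp_rot: [3.141, 0.001, 1.622]
contact_force: [-0.3, 0.4, -0.5]
grip_width: 45.7
finger_force: 0.0
```

Run:
```python
from h import *
o=bot.get_obs();print(o['time'],o['tool_pos'],o['contact_force'])
a=bot.capture('wrist')[:,:,::-1];b=bot.capture('side')[:,:,::-1][170:280,185:285]
b=cv2.resize(b,None,fx=3.5,fy=3.5,interpolation=2)
cv2.imwrite('pics/p4.png',np.hstack([cv2.resize(a,(440,385)),b]))
```

```text
18.1 [ 603.11282591 -119.58549426  269.45653398] [-0.27523429  0.4085042  -0.49179353]
```

View pics/p4.png

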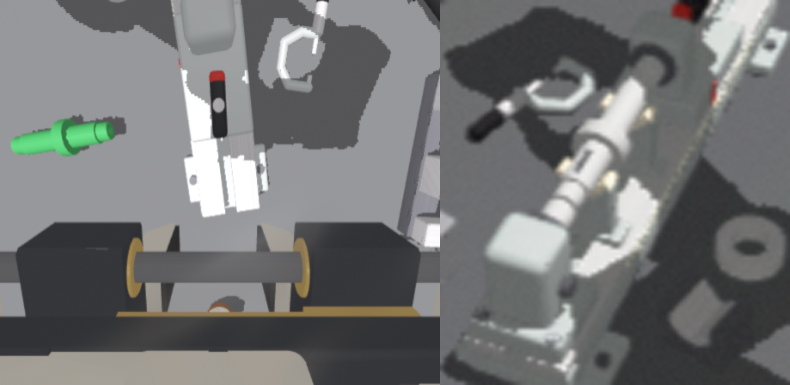

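The side view shows the shaft up against both centres and sitting on its rests. The wrist view shows the bar about 8° clockwise of the bed, which puts the clamp near 1.39 rad. I'll hand in.

```bash
python3 -c "
from plant import bot
print(bot.close_job())"
```

```text
the job is handed in; nothing more can be done
None
```

Job handed in at about 18 s; no verdict was returned. The shaft is home on both centres after a 17 N push and still on its rests, the clamp knob is tightened to about 1.39 rad by my measurement, and the arm is clear.

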